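Show the crystal bell: lever the glass lid up and ease it down

TASK

A guest wants a look at the cut crystal bell: with a fingertip, press the lever in front of the bay where the bell stands all the way down, so that this bay's glass lid is fully open, and keep it open for three seconds. Then let the lever come up slowly under the finger, over about three seconds, so that the lid closes without slamming, and take the hand away. Keep the other two lids shut, work the lid only by its lever without touching the glass, and leave the bell and everything else where it stands.

Things in the scene. Friction and masses are not known exactly. Their poses are not given: they have to be found in the camera images.
- case: varnished ash display case, fixed, 150 deep (x) by 400 wide (y) by 130 high, origin at the centre of its underside; x points away from the robot (its front with the levers faces -x), y to the robot's left, z up; it stands at any yaw up to 0.18 rad. It has three equal bays side by side, left, middle and right, each with a glass lid and a lever of its own; its locks are open
- bay_left (a point): centre of the floor of the left bay, 40 above the counter, at case y = +130 mm; bay inside 126 deep by about 120 wide
- pad_left (a point): middle of the upper face of the finger pad of the left bay's chrome lever: pad 34 long (x) by 40 wide (y) by 8 thick, 103 mm in front of the case, at case y = +130 mm, about 100 mm above the counter at rest.
- lever_left (a joint): angle of the left lever in rad, 0 at rest (sloping up towards the robot by 0.22 rad) to 0.46 at its lower stop, which takes the pad down 42 mm, hardly sideways. Its pivot is at the case's front, 75 above the counter, 95 mm from the pad's middle. Pressing takes about 3 to 12 N; when let go it springs up, driven by the lid's weight
- lid_left (a joint): angle of the left lid in rad, 0 shut to 1.0 fully open (at the lever's stop). Linked to its lever: lid angle = 2.17 x lever angle. The lid falls shut by its own weight when the lever is let go
- lid_edge_left (a point): middle of the front edge of the left bay's lid: clear glass in a chrome frame, 150 deep by 124 wide by 6 thick; hinged at the back edge of the case top, 126 above the counter; this front edge rises about 126 mm and moves back 69 mm as it opens
- bay_middle (a point): centre of the floor of the middle bay, 40 above the counter, at case y = 0 mm; bay inside 126 deep by about 120 wide
- pad_middle (a point): middle of the upper face of the finger pad of the middle bay's chrome lever: pad 34 long (x) by 40 wide (y) by 8 thick, 103 mm in front of the case, at case y = 0 mm, about 100 mm above the counter at rest.
- lever_middle (a joint): angle of the middle lever in rad, 0 at rest (sloping up towards the robot by 0.22 rad) to 0.46 at its lower stop, which takes the pad down 42 mm, hardly sideways. Its pivot is at the case's front, 75 above the counter, 95 mm from the pad's middle. Pressing takes about 3 to 12 N; when let go it springs up, driven by the lid's weight
- lid_middle (a joint): angle of the middle lid in rad, 0 shut to 1.0 fully open (at the lever's stop). Linked to its lever: lid angle = 2.17 x lever angle. The lid falls shut by its own weight when the lever is let go
- lid_edge_middle (a point): middle of the front edge of the middle bay's lid: clear glass in a chrome frame, 150 deep by 124 wide by 6 thick; hinged at the back edge of the case top, 126 above the counter; this front edge rises about 126 mm and moves back 69 mm as it opens
- bay_right (a point): centre of the floor of the right bay, 40 above the counter, at case y = -130 mm; bay inside 126 deep by about 120 wide
- pad_right (a point): middle of the upper face of the finger pad of the right bay's chrome lever: pad 34 long (x) by 40 wide (y) by 8 thick, 103 mm in front of the case, at case y = -130 mm, about 100 mm above the counter at rest.
- lever_right (a joint): angle of the right lever in rad, 0 at rest (sloping up towards the robot by 0.22 rad) to 0.46 at its lower stop, which takes the pad down 42 mm, hardly sideways. Its pivot is at the case's front, 75 above the counter, 95 mm from the pad's middle. Pressing takes about 3 to 12 N; when let go it springs up, driven by the lid's weight
- lid_right (a joint): angle of the right lid in rad, 0 shut to 1.0 fully open (at the lever's stop). Linked to its lever: lid angle = 2.17 x lever angle. The lid falls shut by its own weight when the lever is let go
- lid_edge_right (a point): middle of the front edge of the right bay's lid: clear glass in a chrome frame, 150 deep by 124 wide by 6 thick; hinged at the back edge of the case top, 126 above the counter; this front edge rises about 126 mm and moves back 69 mm as it opens
- bell_mid (a point): centre of the small cut crystal bell, half-way up: clear, 76 high, flared skirt 50 across at the foot, thin neck and knob handle above; it stands in one of the three bays, on the bay floor
- bangle_mid (a point): centre of the hammered silver bangle lying in another bay: ring 66 across, 12 high
- tower_mid (a point): centre of the bronze round-tower figurine in the remaining bay: slim tapering tower with conical cap, 42 across the foot, 79 high
- ring_box_mid (a point): centre of the loose navy lacquered ring box, 46 x 46 x 38 high, on the counter between two levers
- dish_mid (a point): centre of the loose amber glass ring dish, 66 across, 20 high, on the counter between two levers
- cone_mid (a point): centre of a loose marble ring cone, 44 across, 74 high, left of the case
- loupe_mid (a point): centre of a loose eyeglass loupe, 34 across, 26 high, right of the case
- gift_box_mid (a point): centre of a loose white gift box, 94 x 94 x 54 high, right of the case

How it is judged:
By the outcome, as a careful person would: the job done as asked, in the order asked, and still so for the second after the job is handed in, with the robot touching nothing.
It also fails if it takes over 48 s, if anything falls off the work surface, if the arm or the gripper's body presses on something with over 40 N, if the wrist force passes 120 N, or if a joint passes its speed limit or range.

ROBOT

A 6-joint arm with a two-finger parallel gripper is mounted at the origin on the work surface. World frame = base frame: x ahead of the robot, y to its left, z up, the work surface at z = 0. Lengths are in m, angles in degrees, forces in N, time in s.
With the tool pointing down it reaches from about 0.325 to 0.775 m from the base axis. Payload 5.5 kg.
Tool frame: the origin (TCP) lies at the centre of the arm's flange, where the gripper is bolted on; the fingertips stand 182 mm ahead of it and the grasp point (between the pads) lies 163 mm ahead of it; z points along the fingers, y is the line along which they close (so a half turn about z gives the same grasp; the last joint's range is limited). The gripper opens to 88 mm and grips with 3 to 60 N. Pads are 20 mm wide; open, the fingers measure 115 mm over their backs; the gripper's body (75 mm by 178 mm) begins 61 mm behind the grasp point.
Start: joints at [59.891, 5.22, 70.514, -0, 104.267, -3.249], TCP at [0.271, 0.535, 0.405] pointing down, gripper open.
Joint ranges: [-164.24, 164.24], [-49.07, 125.15], [9.68, 141.18], [-86.29, 266.29], [3.28, 154.24], [-151.56, 151.56]. Speed limits (degrees/s): [147.25, 147.25, 172.46, 180, 180, 180].

INTERFACE

Orientations are given as [roll, pitch, yaw] about the fixed x, y, z axes, in that order (R = Rz(yaw) Ry(pitch) Rx(roll)).
In Python, from station import r gives the robot as it stands. The module is installed in compiled form; this text tells all that it offers. Calls block until the motion is done:
- r.reach(position, orientation): joint-space move of the TCP to a pose.
- r.servo_line(position, rotation=None, speed=0.15): straight line of the TCP; rotation=None keeps the orientation; speed is the mean speed in m/s.
- r.move_joints(angles): joint-space move.
- r.let_go() and r.grab(squeeze=None): open the fingers fully, or close them until they stop; squeeze is the grip in N (None keeps the last).
- r.wait(seconds).
- r.inverse_kinematics(position, orientation): joint angles nearest the present ones, or None.
- r.sense(): the state.
- r.snapshot(name): name is "scene" or "top" or "wrist"; returns a dict with "frame" (420x560x3 uint8, red, green, blue), "fx", "fy", "cx", "cy" (pixels), "R" (3x3) and "t" (3): a world point X has camera coordinates R X + t. Camera axes: x right, y down, z forward; pixel columns grow to the right and rows downward; lengths in m; the calibration is good to about 2 mm. A picture is of the moment at which its call begins. There is no depth.
A pose or a line that the arm cannot do raises r.IKError and nothing moves.
- r.hand_in(): hands the job in; it is judged then, once.
The state is a dict: "clock": time; "joints": joint angles; "joint_vel": joint speeds; "joint_torque": joint torques, N m; "tcp_pos": TCP position; "orientation": TCP orientation; "contact_force": force on the tool from outside, world axes, zero at the start; "torque": the same for the moment, N m; "opening": finger opening in m; "gripper_force": force on a finger pad.
Only numpy, scipy, OpenCV 4.12 (cv2) and the standard library are available. Lean on these libraries where they do the work, as an engineer would, in place of code of your own. Each camera call takes 0.05 s, during which the arm holds its last target. There are 200 camera calls.

## Working session

There is one attempt and no reset: what is moved stays moved. The work goes in short steps, each a Python script; the robot and the scene stay as the last script left them, time stands still between calls to the robot, and variables do not carry over. Pictures are saved under pics/ and viewed, at most 10 in all, crops included, and the job is handed in when it is done.

```bash
mkdir -p pics
python3 - <<'E'
from station import r
import cv2,pickle
d={}
for n in("scene","top"):
    s=r.snapshot(n);d[n]=s
    cv2.imwrite(f"pics/{n}0.png",cv2.cvtColor(s["frame"],cv2.COLOR_RGB2BGR))
    print(n,s["fx"],s["cx"],s["cy"],s["R"],s["t"])
pickle.dump(d,open("d.pkl","wb"))
print(r.sense()["clock"])
E
```

```text
scene 382.56976865830217 280.5304318883403 214.18517760233235 [[ 0.63382098  0.77335418 -0.01393876]
 [ 0.44211224 -0.37701286 -0.81387841]
 [-0.63467136  0.50969071 -0.58086801]] [-0.36694682 -0.19947441  1.58140275]
top 448.6615431203992 276.1076857748181 213.56705852813806 [[-0.02136134 -0.99977068 -0.00151095]
 [-0.9814633   0.02125803 -0.19046753]
 [ 0.19045597 -0.0025857  -0.98169233]] [0.00966471 0.60138033 0.99376575]
0.1
```

View pics/scene0.png

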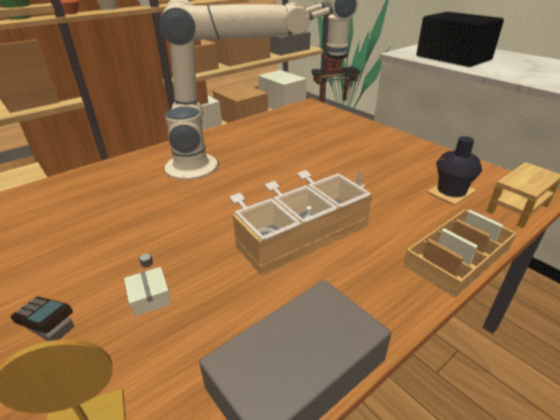

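View pics/top0.png

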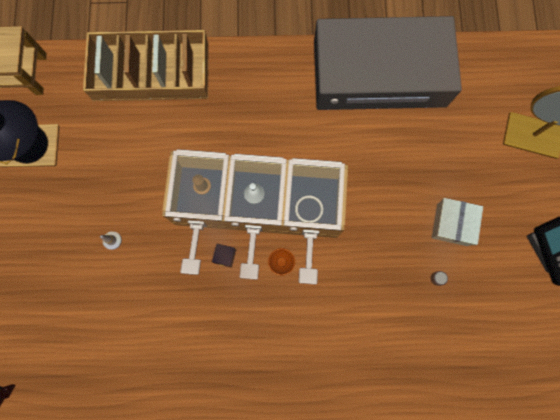

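The top view shows the bronze tower in the left bay (202,185), a clear flared piece with a knob in the middle bay (254,192), and the bangle on the right (309,208). The pads are near (191,267), (249,271) and (308,276). I'll measure the pads and zoom in on the bays to confirm.

```bash
cat > h.py <<'E'
import numpy as np
def ray(s,u,v,z):
    R=np.array(s["R"]);t=np.array(s["t"]);c=-R.T@t
    d=R.T@np.array([(u-s["cx"])/s["fx"],(v-s["cy"])/s["fy"],1]);return c+d*(z-c[2])/d[2]
def proj(s,X):
    p=np.array(s["R"])@X+s["t"];return s["fx"]*p[0]/p[2]+s["cx"],s["fy"]*p[1]/p[2]+s["cy"]
E
python3 - <<'E'
import pickle,cv2,numpy as np
from h import *
d=pickle.load(open("d.pkl","rb"));s=d["top"];f=s["frame"]
hsv=cv2.cvtColor(f,cv2.COLOR_RGB2HSV)
m=((hsv[...,1]<70)&(hsv[...,2]>130)).astype(np.uint8)
m[:255]=0;m[295:]=0
n,l,st,c=cv2.connectedComponentsWithStats(m)
P=[]
for i in range(1,n):
    if st[i,4]>80 and st[i,0]<350:
        k=cv2.morphologyEx((l==i).astype(np.uint8),cv2.MORPH_OPEN,np.ones((9,9)))
        ys,xs=np.nonzero(k)
        if len(xs):
            p=ray(s,xs.mean(),ys.mean(),.1);print(xs.mean(),ys.mean(),np.ptp(xs)+1,np.ptp(ys)+1,p,proj(d["scene"],p));P.append(p)
P=np.array(P);print("spacing",np.linalg.norm(np.diff(P,axis=0),axis=1))
a=cv2.resize(f[145:290,155:355],None,fx=4,fy=4,interpolation=cv2.INTER_CUBIC)
cv2.imwrite("pics/c1.png",a[...,::-1])
E
```

```text
190.06425702811245 266.0522088353414 17 15 [0.47983322 0.18849527 0.1       ] (np.float64(304.2614932468091), np.float64(173.5126906640295))
249.1008064516129 270.85887096774195 17 15 [0.46654177 0.05881043 0.1       ] (np.float64(272.26688410082016), np.float64(184.73733150877464))
307.62132352941177 275.4889705882353 18 16 [ 0.45371681 -0.0691824   0.1       ] (np.float64(237.72803890509584), np.float64(196.9116334746338))
spacing [0.13036419 0.12863376]
```

View pics/c1.png

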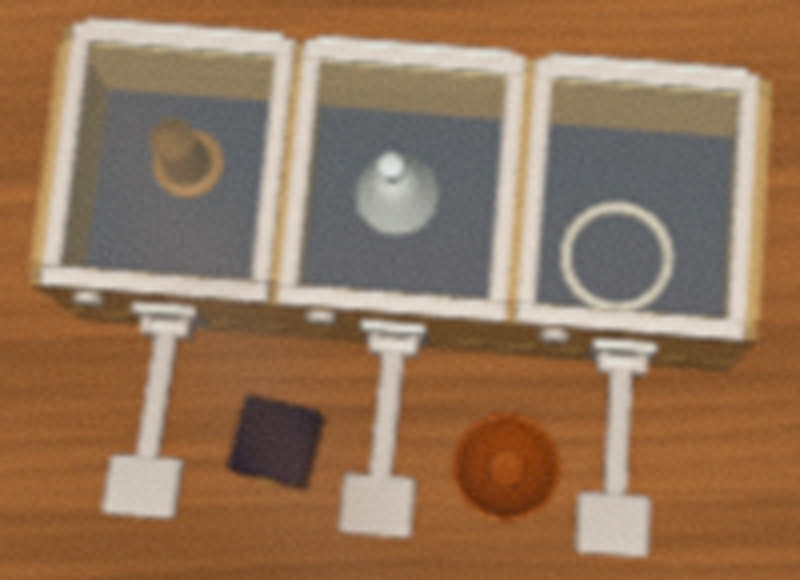

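The bell is in the middle bay, so I need the middle lever. Pad spacing matches 130 mm, and the case yaw is about -5.8°. Next I'll go above that pad with closed fingers and take one close look.

Run:
```python
from station import r
from h import *
import cv2,numpy as np
print(r.sense()["orientation"])
o=[180,0,-5.8]
p=[.4665,.0588,.345]
q=r.inverse_kinematics(p,o);print(q)
o2=[180,0,174.2];print(r.inverse_kinematics(p,o2))
r.grab(5)
r.reach(p,o)
st=r.sense();print(st["clock"],st["tcp_pos"],st["orientation"],st["opening"],st["contact_force"])
s=r.snapshot("wrist");print("pad proj wrist",proj(s,np.array([.4665,.0588,.1])))
t=r.snapshot("top");print("tip proj top",proj(t,np.array([.4665,.0588,.163])))
cv2.imwrite("pics/w1.png",s["frame"][...,::-1])
cv2.imwrite("pics/t1.png",cv2.resize(t["frame"][145:310,155:375],None,fx=3,fy=3)[...,::-1])
```

```text
[-1.79901691e+02 -4.89812608e-03  1.53139872e+02]
[ 3.03722712e+00 -1.52278857e+01  9.58271037e+01 -2.54444375e-14
  9.94007819e+01  9.88372271e+01]
[  3.03722712 -15.22788567  95.82710375   0.          99.40078192
 -81.16277288]
3.3167 [0.46654704 0.05928047 0.34520891] [-1.79984058e+02 -1.87998937e-02 -5.71734016e+00] 0.0005475694200395203 [-0.66994738 -0.67936511 -0.04680501]
pad proj wrist (np.float64(286.4622803181841), np.float64(226.43519922512698))
tip proj top (np.float64(247.24906925253006), np.float64(268.88407367890153))
```

View pics/w1.png

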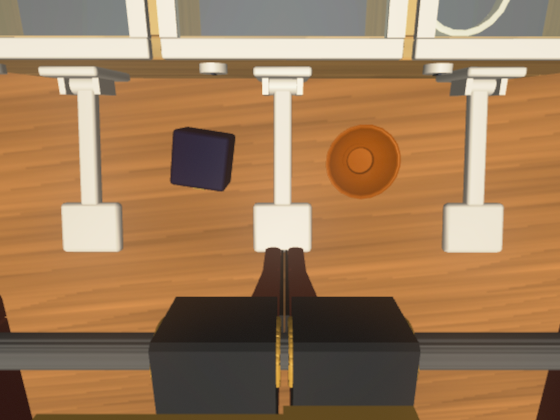

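The wrist view shows the middle pad centred at (283,227), against a projection of (286,226), so the error is about 1–2 mm. The tool is square to the case. Now I'll press in steps while watching the force.

Run:
```python
from station import r
import numpy as np, cv2
x,y,_=r.sense()["tcp_pos"]; y=.0600
r.servo_line([x,y,.290],speed=.08)
f0=np.array(r.sense()["contact_force"]);print(f0)
z=.285
r.servo_line([x,y,.262],speed=.03)
s=r.sense();print(s["clock"],s["tcp_pos"][2],s["contact_force"]-f0)
z=.248
r.servo_line([x,y,z],speed=.03)
for i in range(12):
    s=r.sense();f=s["contact_force"][2]-f0[2];print(round(s["clock"],2),z,round(s["tcp_pos"][2],4),round(f,1))
    if f>20 or z<.232:break
    z-=.0015;r.servo_line([x,y,z],speed=.02)
s=r.sense();print(s["clock"],s["contact_force"]-f0,z)
t=r.snapshot("scene");cv2.imwrite("pics/s2.png",cv2.resize(t["frame"][100:300,180:420],None,fx=3,fy=3)[...,::-1])
```

```text
[0.95808208 0.23306085 0.38241886]
5.3417 0.262181165663505 [-3.36388115  0.62461023  3.49799367]
5.96 0.248 0.2483 2.4
6.21 0.2465 0.2468 3.3
6.46 0.245 0.245 1.9
6.71 0.2435 0.2432 2.4
6.96 0.242 0.2417 1.0
7.21 0.2405 0.2411 6.4
7.46 0.239 0.2409 12.8
7.71 0.2375 0.2407 18.4
7.96 0.236 0.2405 26.4
7.9583 [-11.85681062  -2.21387239  26.36557586] 0.236
```

View pics/s2.png

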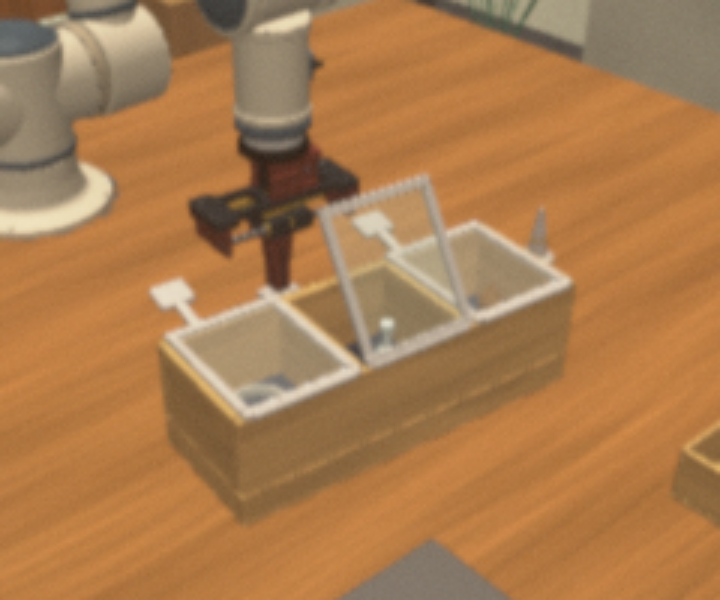

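The stop shows clearly: force rises at TCP z ≈ 0.241, where I predicted it. The middle lid stands open at about (400,270) in the crop, and the other two are shut. I'll hold, release slowly and retreat.

Run:
```python
from station import r
import cv2
s=r.sense();x,y=s["tcp_pos"][0],.0600
x=.4665
r.wait(3.4)
s=r.sense();print(s["clock"],s["tcp_pos"],s["contact_force"])
r.servo_line([x,y,.2395],speed=.015)
r.servo_line([x,y,.290],speed=.0145)
s=r.sense();print(s["clock"],s["tcp_pos"],s["contact_force"])
r.servo_line([x,y,.36],speed=.08)
r.servo_line([x-.08,y,.42],speed=.12)
r.wait(.5)
s=r.sense();print(s["clock"],s["tcp_pos"],s["contact_force"])
t=r.snapshot("scene");cv2.imwrite("pics/s3.png",cv2.resize(t["frame"][100:300,180:420],None,fx=3,fy=3)[...,::-1])
```

```text
11.4083 [0.46648479 0.06003132 0.24053583] [-11.03115442  -1.72985155  26.32947295]
15.425 [0.46649583 0.059979   0.29000367] [-0.72245573  0.21907802 -0.50657785]
17.9333 [0.38657216 0.06000663 0.41988547] [-0.70755575 -0.62857883  0.03305865]
```

View pics/s3.png

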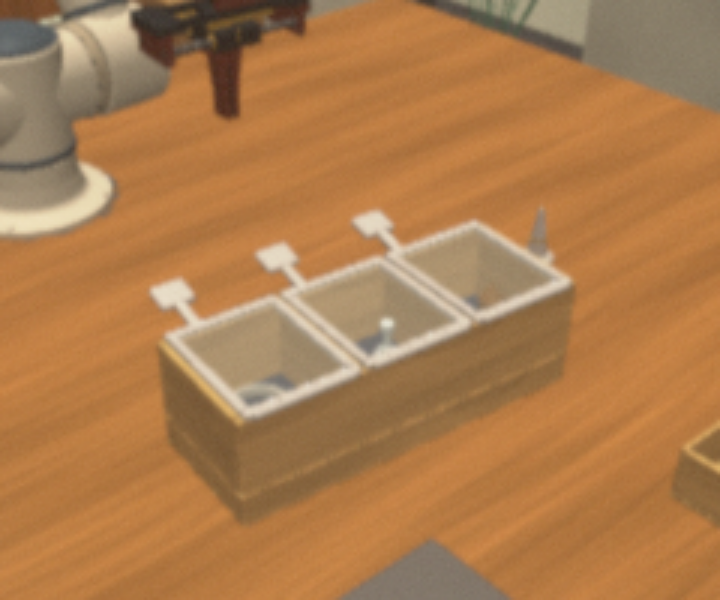

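All three lids are shut and the middle lever is back up at (277,257). The bell still stands at (387,335), and the hand is clear.

```bash
python3 -c "
from station import r
print(r.hand_in())"
```

```text
the job is handed in; nothing more can be done
None
```

I pressed the middle lever, where the bell stands, to its stop, held the lid open for over three seconds, then eased it shut over about three and a half seconds; the final picture shows all lids shut and the bell in place, and the job was handed in at about 18 s.

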